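# Put a finished power module away in its lidded tub

### The arm

A 7-joint arm with a two-finger parallel gripper is mounted at the origin on the work surface. World frame = base frame: x ahead of the robot, y to its left, z up, the work surface at z = 0. Lengths are in m, angles in rad, forces in N, time in s.
With the tool pointing down it reaches from about 0.4 to 0.925 m from the base axis. Payload 5.6 kg.
Tool frame: the origin (TCP) lies on the mounting face of the last link; the fingertips stand 173 mm ahead of it and the grasp point (between the pads) lies bot.grasp_offset ahead of it (bot.grasp_offset is the distance from the TCP to the grasp point, in m); z points along the fingers, y is the line along which they close (so a half turn about z gives the same grasp; the last joint's range is limited). The gripper opens to 85 mm and grips with 20 to 120 N. Pads are 22 mm wide; open, the fingers measure 114 mm over their backs; the gripper's body (76 mm by 85 mm) begins 54 mm behind the grasp point. The pads swing forward as they close: fully open they stand 13 mm farther back than shut.
Start: joints at [1.245, 0.468, -0.012, 1.603, 0.006, 1.071, -0.056], TCP at [0.181, -0.624, 0.405] pointing down, gripper open.
Joint ranges: [-2.53, 2.53], [-0.31, 2.02], [-1.57, 1.55], [0.28, 2.44], [-1.29, 4.43], [0.15, 1.84], [-2.92, 2.92]. Speed limits (rad/s): [2.57, 2.57, 3.14, 3.14, 3.14, 3.14, 3.14].

### API

Orientations are given as a 3x3 rotation matrix whose columns are the frame's x, y, z axes.
In Python, from station import observe, eyes, job, bot gives the robot as it stands.
- The arm moves only by the tool carry_out, never from a script. Its argument "moves" is a list of rows, each a list of 5 numbers: the shift along the tool's x, y, z in m, then the turn about the tool's z in rad, then the opening, from 0 (shut) to 1 (fully open). A call has 1 to 12 rows; each row shifts and turns the commanded pose from where the row before left it, along the tool's axes as they then stand; what a row does not reach is not made up. A row lasts 1/8 s, in which the tool goes at most 62.5 mm and 10.7 degrees, less where a joint would pass 70% of its speed; a pose out of reach is approached as far as the arm can. A call is refused whole if a number of a shift passes 0.0625 or a number of a turn 0.188, either way. A call with a gripper value outside its range is refused whole. The fingers move at their own pace and stop on an object; "force" is the grip in N (left out, the last holds). Time passes only in rows, so rows that do not move let the fingers close. It gives the time, the measured TCP pose, the force, the opening and the grip force at its end, in the units of the state.
- observe(): the state, without advancing time (a new reading comes with each control period).
- eyes.snapshot(name): name is "scene" or "top" or "wrist"; returns a dict with "image" (480x640x3 uint8, red, green, blue), "fx", "fy", "cx", "cy" (pixels), "rvec" (rotation vector, rad) and "tvec" (3), from world to camera coordinates, as OpenCV has them; the wrist camera has in their place "hand_eye" (4x4, takes a point from camera to tool coordinates, whose origin is the TCP and whose axes are the flange's). Camera axes: x right, y down, z forward; pixel columns grow to the right and rows downward; lengths in m; the calibration is good to about 2 mm. A picture is of the moment at which its call begins: read the wrist's pose just before it. There is no depth.
- job.sign_off(): hands the job in; it is judged then, once.
The state is a dict: "time": time; "q": joint angles; "dq": joint speeds; "effort": joint torques, N m; "tool_pos": TCP position; "tcp_rot": TCP orientation; "force": force on the tool from outside, world axes, zero at the start; "moment": the same for the moment, N m; "opening": finger opening in m; "grasp_force": force on a finger pad.
Only numpy, scipy, OpenCV 4.12 (cv2) and the standard library are available. Lean on these libraries where they do the work, as an engineer would, in place of code of your own. Each camera call takes 0.05 s, during which the arm holds its last target. There are 200 camera calls.

### The job

Lift the grey lid off the blue tub by its black knob and set it down, knob up, on the green mat. Then take the circuit module with the yellow transformer from the aluminium tray and stand it upright on its feet on the floor of the tub, in the empty half, and finally put the lid back on the tub, fully seated. Set the lid and the module down rather than dropping them, and leave everything else where it is, including the module with the blue transformer and the one already in the tub.

Things in the scene. Friction and masses are not known exactly. Their poses are not given: they have to be found in the camera images.
- tub: blue rectangular tub, fixed, 208 (x) x 138 (y) x 60 high, walls 4, floor 5 thick, inside 200 x 130. A ridge 5 thick, 12 high at x = 0 parts its floor into halves centred at x = -51 and +51; one (either) holds a stored module, the other is empty. Origin: centre of its underside, z up, x along the long side; may point any way.
- lid: grey loose lid, plate 216 (x) x 146 (y) x 6. Below it a lip 10 deep enters the tub: 194 x 124, its lower 5 only 186 x 116. Central black knob 36 along x, 20 along y, from 10 to 36 above the origin. Origin: centre of the plate's underside, z up; seated it is 60 above the tub's origin, on a flat surface 10 above it. 160 g. Fits either way round.
- mat: green plastic mat fixed to the bench, 240 (x) x 170 (y) x 3 thick. Origin: centre of its underside.
- tray: aluminium tray fixed to the bench, 250 (x) x 150 (y), floor 3 thick, rim 8 high. Origin: centre of its underside. The yellow and the blue module stand in it, about 110 apart along its x, in either order.
- module: the module to put away: green circuit board 70 x 46 x 3 on four 6 mm feet, a yellow block (transformer) at its middle, 28 (x) x 24 (y), top 37 above the feet's underside; other parts, up to 21 high, at both x ends. Origin: centre of the feet's underside, z up, x along the 70 side. Stands in the aluminium tray. About 90 g.
- blue_module: a module to leave alone, in the aluminium tray: green circuit board 70 x 46 x 3 on four 6 mm feet, a blue block (transformer) at its middle, 28 (x) x 24 (y), top 37 above the feet's underside; other parts, up to 21 high, at both x ends. Origin: centre of the feet's underside, z up, x along the 70 side. 
- stored_module: a module to leave alone, standing in one half of the tub (hidden while the lid is on): green circuit board 70 x 46 x 3 on four 6 mm feet, a yellow block (transformer) at its middle, 28 (x) x 24 (y), top 37 above the feet's underside; other parts, up to 21 high, at both x ends. Origin: centre of the feet's underside, z up, x along the 70 side. Its x axis lies about along the tub's x.
- jar: amber glass jar, 64 across, 85 high, near the far edge; leave alone. Origin: centre of its underside.
- tape: roll of yellow tape lying flat, 90 across, 24 high; leave alone. Origin: centre of its underside.
- brush: brush with wooden handle lying on the bench beyond the tub, 200 long or less; leave alone. Origin: near its middle, on the bench.
- flux: white plastic bottle with red cap, 48 across, 120 high, near the far edge; leave alone. Origin: centre of its underside.
Things that resemble listed ones, but are neither listed nor needed, are in the scene too. What is shaped like the tub but orange or red is not meant. What is shaped like the module but purple is not meant.

How it is judged:
On the way, in this order (a step that is already met when the one before it is completed fails the run):
1. the lid stands on the green mat, knob up, let go (x of lid in the frame of mat between -0.11 and 0.11 m and y of lid in the frame of mat between -0.075 and 0.075 m and z of lid in the frame of mat between 0.008 and 0.017 m and angle between lid's own z axis and vertical below 0.1 rad and contact force between the fingers and lid below 0.2 N and linear speed of lid below 0.03 m/s), for 0.2 s.
2. the yellow module stands flat on the floor of the tub, let go (x of module in the frame of tub between -0.1 and 0.1 m and y of module in the frame of tub between -0.065 and 0.065 m and z of module in the frame of tub between 0.002 and 0.008 m and angle between module's own z axis and vertical below 0.08 rad and contact force between the fingers and module below 0.2 N and linear speed of module below 0.03 m/s), for 0.2 s.
At the end, for the whole second after the job is handed in: Lid seated on the tub: centre within 6 mm in tub x and y, plate 3 mm below to 2.5 mm above the rim, tilt under 0.03 rad, sides parallel within 0.08 rad. Yellow module inside the tub, feet within 3 mm of its floor, tilt under 0.08 rad. Both at rest, lid let go (x of lid in the frame of tub between -0.006 and 0.006 m and y of lid in the frame of tub between -0.006 and 0.006 m and z of lid in the frame of tub between 0.057 and 0.0625 m and angle between lid's own z axis and vertical below 0.03 rad and angle between the x axis of lid and the x axis of tub, either way round below 0.08 rad and x of module in the frame of tub between -0.1 and 0.1 m and y of module in the frame of tub between -0.065 and 0.065 m and z of module in the frame of tub between 0.002 and 0.008 m and angle between module's own z axis and vertical below 0.08 rad and contact force between the fingers and lid below 0.2 N and linear speed of each of lid, module below 0.03 m/s); the robot touches nothing.
It fails at once if the blue module or the stored module is moved by more than 20 mm (distance of any of blue_module, stored_module from where it was at the start of the episode above 0.02 m).
It fails at once if the jar, tape, brush or white bottle is moved by more than 30 mm (distance of any of jar, tape, brush, flux from where it was at the start of the episode above 0.03 m).
It fails at once if the lid falls freely from more than about 30 mm (over 0.8 m/s with no finger on it) (linear speed of lid above 0.8 m/s and contact force between the fingers and lid below 0.05 N).
It fails at once if the module falls freely from more than about 30 mm (over 0.8 m/s with no finger on it) (linear speed of module above 0.8 m/s and contact force between the fingers and module below 0.05 N).
It also fails if it takes over 67 s, if anything falls off the work surface, if the arm or the gripper's body presses on something with over 40 N, if the wrist force passes 120 N, or if a joint passes its speed limit or range.

## Working session

There is one attempt and no reset: what is moved stays moved. The work goes in short steps, Python scripts to look and compute and a tool call to move; the robot and the scene stay as the last step left them, time stands still between calls to the robot, and variables do not carry over. Pictures are saved under pics/ and viewed, at most 10 in all, crops included, and the job is handed in when it is done.

Besides the shell and the picture viewer there is one more tool, called after ">>>" as name([rows], argument=value, ...), one row to a line, values as JSON. carry_out: Moves the arm, as the interface text tells. Its arguments: {"type":"object","properties":{"moves":{"type":"array"},"force":{"type":"number"}},"required":["moves"]}

```bash
mkdir -p pics; ls; cat > h.py <<'E'
import numpy as np, cv2
from station import observe, eyes, job, bot
def snap(n,f=None):
    s=observe() if n=="wrist" else None
    d=eyes.snapshot(n)
    if n=="wrist":
        T=np.eye(4);T[:3,:3]=s["tcp_rot"];T[:3,3]=s["tool_pos"]
        W=T@np.array(d["hand_eye"]); R=W[:3,:3].T; t=-R@W[:3,3]
    else:
        R=cv2.Rodrigues(np.array(d["rvec"],float))[0]; t=np.array(d["tvec"],float).ravel()
    K=np.array([[d["fx"],0,d["cx"]],[0,d["fy"],d["cy"]],[0,0,1.]])
    im=cv2.cvtColor(d["image"],cv2.COLOR_RGB2BGR)
    if f: cv2.imwrite(f"pics/{f}.png",im); np.savez(f"pics/{f}.npz",R=R,t=t,K=K)
    return im,(R,t,K)
def load(f):
    z=np.load(f"pics/{f}.npz"); return cv2.imread(f"pics/{f}.png"),(z["R"],z["t"],z["K"])
def ray(c,p):
    R,t,K=c; return -R.T@t, R.T@np.linalg.inv(K)@np.array([p[0],p[1],1.])
def onz(c,p,z):
    o,d=ray(c,p); return o+d*(z-o[2])/d[2]
def tri(l):
    A=0;b=0
    for c,p in l:
        o,d=ray(c,p); d=d/np.linalg.norm(d); M=np.eye(3)-np.outer(d,d); A=A+M;b=b+M@o
    x=np.linalg.solve(A,b); return x,[np.linalg.norm(np.cross(x-ray(c,p)[0],ray(c,p)[1]/np.linalg.norm(ray(c,p)[1]))) for c,p in l]
def proj(c,X):
    R,t,K=c; y=K@(R@np.asarray(X,float)+t); return y[:2]/y[2]
E
python3 - <<'E'
from h import *
print(bot.grasp_offset)
s=observe();print(s["time"],s["tool_pos"],np.round(s["tcp_rot"],3).tolist(),s["opening"])
for n in("scene","top"):
    im,c=snap(n,n+"0");print(n,-c[0].T@c[1])
E
```

```text
pics
0.1547
0.0 [ 0.18125841 -0.62393701  0.40372818] [[0.96, 0.279, -0.001], [0.279, -0.96, 0.002], [-0.0, -0.002, -1.0]] 0.0851873242797171
scene [ 1.28822597 -0.05066419  0.96071984]
top [ 0.33455425 -0.06957633  1.53034151]
```

View pics/top0.png

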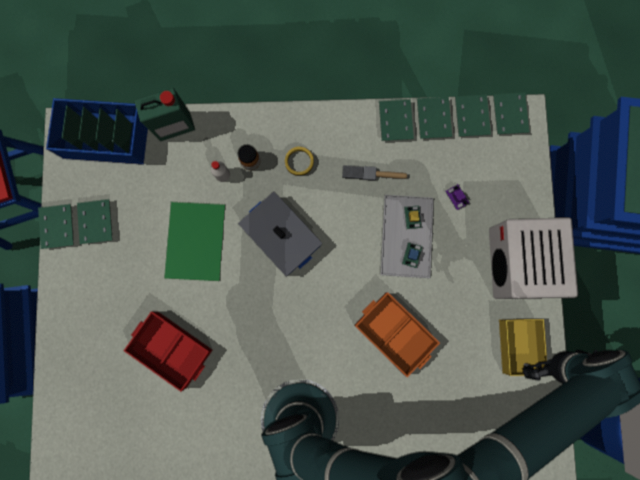

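View pics/scene0.png

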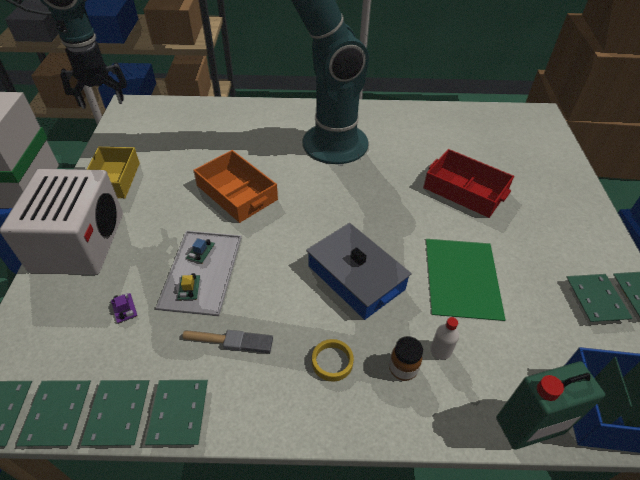

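The top view shows the lid at (283,233) with its knob at (281,231), the mat at (195,241), the tray at (408,236), the yellow module at (415,215) and the blue one at (413,254). In the scene view the knob is at (358,257), the yellow module at (187,285), the blue at (200,248) and the mat at (465,278).

```bash
cat > m.py <<'E'
from h import *
def big(m,near):
    n,l,s,c=cv2.connectedComponentsWithStats(m.astype(np.uint8))
    k=[i for i in range(1,n) if s[i,4]>15]; i=min(k,key=lambda i:np.hypot(*(c[i]-near)))
    ys,xs=np.where(l==i); return np.c_[xs,ys].astype(np.float32),c[i]
E
python3 - <<'E'
from m import *
I={n:load(n+"0") for n in("top","scene")}
H={n:cv2.cvtColor(I[n][0],cv2.COLOR_BGR2HSV).astype(int) for n in I}
for n,ps in dict(top=[(265,225),(300,240),(281,231),(415,216),(195,241),(330,240),(405,236)],scene=[(340,250),(380,275),(358,257),(187,281),(465,280),(200,270)]).items():
    for p in ps: print(n,p,H[n][p[1],p[0]])
for n,ne in(("top",(195,241)),("scene",(465,278))):
    h=H[n]; m=(abs(h[...,0]-65)<12)&(h[...,1]>150)
    P,c=big(m,ne); r=cv2.minAreaRect(P); q=cv2.approxPolyDP(cv2.convexHull(P),6,True)[:,0]
    print("mat",n,c,len(P),[onz(I[n][1],x,.003).round(3).tolist() for x in q])
for n,ne in(("top",(415,215)),("scene",(187,281))):
    h=H[n]; m=(abs(h[...,0]-26)<6)&(h[...,1]>150)&(h[...,2]>90)
    P,c=big(m,ne); print("yel",n,c,len(P),onz(I[n][1],c,.04).round(3),P.min(0),P.max(0))
for n,ne in(("top",(281,231)),("scene",(358,257))):
    h=H[n]; m=(h[...,2]<45)
    P,c=big(m,ne); print("knob",n,c,len(P),onz(I[n][1],c,.09).round(3),P.min(0),P.max(0))
for n,x0,y0,x1,y1 in(("top",230,180,350,290),("scene",295,215,425,325)):
    cv2.imwrite(f"pics/c_{n}.png",cv2.resize(I[n][0][y0:y1,x0:x1],None,fx=4.5,fy=4.5,interpolation=cv2.INTER_CUBIC))
a=cv2.imread("pics/c_top.png");b=cv2.imread("pics/c_scene.png")
print(a.shape,b.shape)
w=np.zeros((495,800,3),np.uint8);a=cv2.resize(a,(400,367));b=cv2.resize(b,(400,338));w[:367,:400]=a;w[:338,400:]=b
cv2.imwrite("pics/lidc.png",w)
E
```

```text
top (265, 225) [113  14  72]
top (300, 240) [115  18  83]
top (281, 231) [120  26  10]
top (415, 216) [ 23 167 130]
top (195, 241) [ 68 145  97]
top (330, 240) [36 17 74]
top (405, 236) [150   2 131]
scene (340, 250) [113  11  92]
scene (380, 275) [120  18  83]
scene (358, 257) [108  61  21]
scene (187, 281) [ 23 183 139]
scene (465, 280) [ 68 153 102]
scene (200, 270) [165   7 153]Traceback (most recent call last):
  File "<stdin>", line 8, in <module>
  File "m.py", line 4, in big
    k=[i for i in range(1,n) if s[i,4]>15]; i=min(k,key=lambda i:np.hypot(*(c[i]-near)))
                                              ~~~^^^^^^^^^^^^^^^^^^^^^^^^^^^^^^^^^^^^^^^
ValueError: min() iterable argument is empty
```

```bash
cat > a.py <<'E'
from m import *
from scipy.optimize import least_squares
I={n:load(n+"0") for n in("top","scene")}
H={n:cv2.cvtColor(I[n][0],cv2.COLOR_BGR2HSV).astype(int) for n in I}
def two(name,f,a,b,z):
    l=[]
    for n,ne in(("top",a),("scene",b)):
        P,c=big(f(H[n]),ne); l.append((I[n][1],c)); print(name,n,c.round(1),len(P),onz(I[n][1],c,z).round(3),P.min(0),P.max(0))
    print(name,*tri(l))
two("mat",lambda h:(abs(h[...,0]-67)<8)&(h[...,1]>120),(195,241),(465,278),.003)
two("yel",lambda h:(abs(h[...,0]-24)<6)&(h[...,1]>130)&(h[...,2]>80),(415,215),(187,285),.04)
two("blu",lambda h:(abs(h[...,0]-107)<10)&(h[...,1]>90)&(h[...,2]>50),(413,254),(200,245),.04)
two("knob",lambda h:h[...,2]<40,(281,231),(358,257),.09)
for n,ne in(("top",(195,241)),("scene",(465,278))):
    P,c=big((abs(H[n][...,0]-67)<8)&(H[n][...,1]>120),ne)
    W=np.array([onz(I[n][1],p,.003)[:2]*1000 for p in P],np.float32); print("mat mm",n,cv2.minAreaRect(W))
for n,ne in(("top",(283,233)),("scene",(358,270))):
    h=H[n]; m=(abs(h[...,0]-115)<12)&(h[...,1]>7)&(h[...,1]<60)&(h[...,2]>50)&(h[...,2]<115)
    m=cv2.morphologyEx(m.astype(np.uint8),cv2.MORPH_OPEN,np.ones((3,3)))
    P,c=big(m,ne)
    W=np.array([onz(I[n][1],p,.066)[:2]*1000 for p in P],np.float32); print("lid mm",n,len(P),cv2.minAreaRect(W))
o=[]
for n,x0,y0,x1,y1 in(("top",230,180,350,290),("scene",295,215,425,325)):
    o.append(cv2.resize(I[n][0][y0:y1,x0:x1],(400,400*(y1-y0)//(x1-x0)),interpolation=cv2.INTER_CUBIC)[:330])
k=min(x.shape[0] for x in o); cv2.imwrite("pics/lidc.png",np.hstack([x[:k] for x in o]))
E
python3 a.py
```

```text
mat top [194.7 241.1] 3993 [0.539 0.313 0.003] [165. 203.] [224. 279.]
mat scene [463.2 280.1] 5123 [0.553 0.316 0.003] [426. 240.] [504. 320.]
mat [ 0.54172392  0.31920505 -0.01242551] [np.float64(0.0021534636471213747), np.float64(0.0021534636471213144)]
yel top [413.7 215.7] 86 [ 0.595 -0.359  0.04 ] [409. 211.] [418. 220.]
yel scene [187.4 280.6] 119 [ 0.601 -0.354  0.04 ] [181. 275.] [193. 289.]
yel [ 0.59621431 -0.35838355  0.03310823] [np.float64(0.0019215268043723116), np.float64(0.0019215268043722338)]
blu top [413.1 254.1] 93 [ 0.479 -0.352  0.04 ] [408. 249.] [418. 259.]
blu scene [199.8 244.5] 107 [ 0.487 -0.345  0.04 ] [193. 239.] [205. 252.]
blu [ 0.4794532  -0.3506331   0.03093579] [np.float64(0.0026600606625592927), np.float64(0.0026600606625591804)]
knob top [280.  231.8] 108 [0.549 0.042 0.09 ] [273. 226.] [285. 238.]
knob scene [357.4 257. ] 202 [0.559 0.046 0.09 ] [350. 248.] [365. 266.]
knob [0.55047045 0.04468333 0.07992176] [np.float64(0.0021603183595411616), np.float64(0.0021603183595411447)]
mat mm top ((540.8190307617188, 313.03619384765625), (165.87217712402344, 233.54180908203125), 85.66545104980469)
mat mm scene ((543.2470703125, 315.89752197265625), (168.42007446289062, 238.48745727539062), 85.74793243408203)
lid mm top 3285 ((548.6961669921875, 43.59284210205078), (216.33644104003906, 144.4248809814453), 41.279598236083984)
lid mm scene 1752 ((548.638671875, 44.30577087402344), (201.97857666015625, 144.50048828125), 41.208797454833984)
```

View pics/lidc.png

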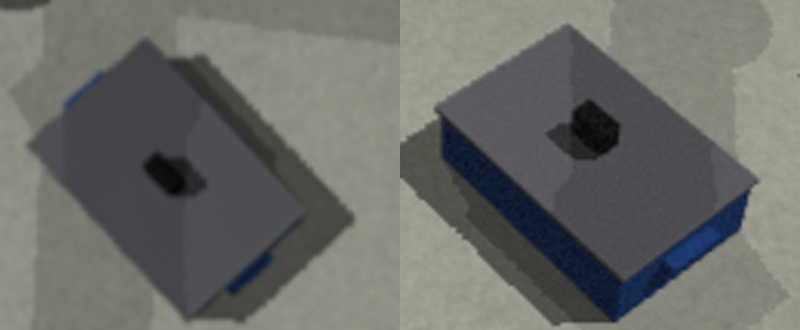

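The close-up agrees with the fit: lid centre (0.549, 0.044), long axis at 41.3°, knob at the plate's middle. The mat centre is (0.541, 0.314) at -4.3°, and heights and sizes check out. I'll go over the tray first for a close look.

>>> carry_out([
  [0.052,-0.019,0,0,1],
  [0.052,-0.019,0,0,1],
  [0.052,-0.019,0,0,1],
  [0.052,-0.019,0,0,1],
  [0.052,-0.019,0,0,1],
  [0.052,-0.019,0,0,1],
  [0.052,-0.019,0,0,1],
  [0.052,-0.019,0,0,1],
  [0,0,0,0,1],
  [0,0,0,0,1],
])

```text
time: 1.35
tool_pos: [0.538, -0.3624, 0.404]
tcp_rot: [[0.96, 0.279, -0.002], [0.279, -0.96, -0.0], [-0.001, -0.0, -1.0]]
force: [-1.4, -0.5, -0.3]
opening: 0.0857
grasp_force: 0.0
```

```bash
python3 - <<'E'
from m import *
im,c=snap("wrist","w1"); s=observe();print(s["time"],s["tool_pos"],np.round(s["tcp_rot"],3).tolist(),s["q"].round(2)if hasattr(s["q"],'round') else s["q"])
print(-c[0].T@c[1],c[0][2],c[2][0,0]); print(proj(c,[.596,-.358,.04]),proj(c,[.479,-.351,.04]))
E
```

```text
1.4 [ 0.53737848 -0.36329051  0.40420275] [[0.961, 0.277, -0.002], [0.277, -0.961, -0.0], [-0.002, 0.0, -1.0]] [ 0.64  0.47 -0.14  1.6   0.07  1.08 -0.8 ]
[ 0.61179751 -0.34113271  0.37272246] [-0.28922037 -0.08337359 -0.95362488] 399.2819456960565
[335.44265835 146.56043011] [289.96301624 273.8102295 ]
```

View pics/w1.png

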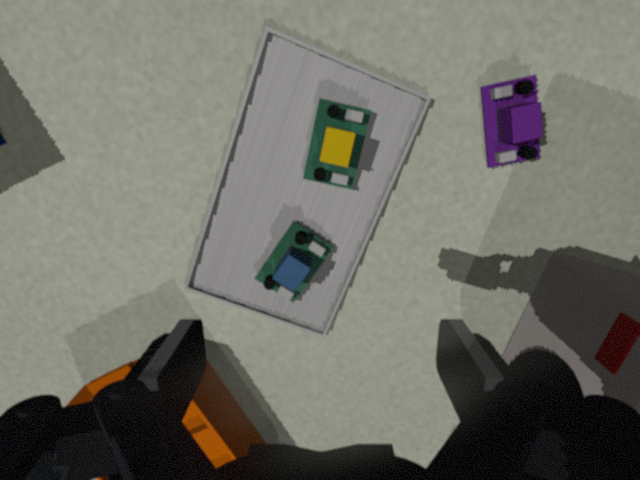

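The wrist view shows the yellow block at (337,147) on its board, with the board's long side nearly vertical in the image. The blue module is at (292,270) and clear of it. The predictions (335,147) and (290,274) match.

```bash
cat > mod.py <<'E'
from m import *
def mod(f,ne,z0,T=None):
    im,c=load(f); h=cv2.cvtColor(im,cv2.COLOR_BGR2HSV).astype(int); out=[]
    P,_=big((abs(h[...,0]-25)<6)&(h[...,1]>150)&(h[...,2]>100),ne)
    w=lambda P,z:cv2.minAreaRect(np.array([onz(c,p,z)[:2]*1000 for p in P],np.float32))
    print("yellow",w(P,z0+.037))
    g=((h[...,0]>55)&(h[...,0]<95)&(h[...,1]>90)&(h[...,2]>25)&(h[...,2]<140)).astype(np.uint8)
    Q,cc=big(cv2.morphologyEx(g,cv2.MORPH_OPEN,np.ones((3,3))),ne); print("board",cc,len(Q),w(Q,z0+.009))
E
python3 - <<'E'
from mod import *
mod("w1",(337,147),.003)
E
```

```text
yellow ((596.1132202148438, -359.1722717285156), (28.17237663269043, 24.368186950683594), 3.8054871559143066)
board [333.66610832 141.71970966] 1791 ((596.2525024414062, -359.55938720703125), (67.59315490722656, 44.232906341552734), 3.9301841259002686)
```

>>> carry_out([
  [0.0155,-0.0485,0,0,1],
  [0.0155,-0.0485,0,0,1],
  [0.0155,-0.0485,0,0,1],
  [0.0155,-0.0485,0,0,1],
  [0.0155,-0.0485,0,0,1],
  [0.0155,-0.0485,0,0,1],
  [0.0155,-0.0485,0,0,1],
  [0.0155,-0.0485,0,0,1],
  [0,0,0,-0.147,1],
  [0,0,0,-0.147,1],
  [0,0,0,-0.146,1],
  [0,0,0,0,1],
])

```text
time: 2.9
tool_pos: [0.5491, 0.0431, 0.4046]
tcp_rot: [[0.753, 0.658, -0.0], [0.658, -0.753, -0.001], [-0.001, 0.0, -1.0]]
force: [0.6, -0.1, -0.3]
opening: 0.0856
grasp_force: 0.0
```

```bash
cat > lid.py <<'E'
from m import *
from scipy.optimize import least_squares
def lid(f,zt,g0):
    im,c=load(f); h=cv2.cvtColor(im,cv2.COLOR_BGR2HSV).astype(int)
    m=(abs(h[...,0]-115)<14)&(h[...,1]>5)&(h[...,1]<60)&(h[...,2]>45)&(h[...,2]<125)
    m=cv2.morphologyEx(m.astype(np.uint8),cv2.MORPH_OPEN,np.ones((5,5)))
    P,cc=big(m,proj(c,[g0[0],g0[1],zt]))
    W=np.array([onz(c,p,zt)[:2]*1000 for p in P],np.float32); print("lid",cc,len(P),P.min(0),P.max(0),cv2.minAreaRect(W))
    P,cc=big(h[...,2]<32,proj(c,[g0[0],g0[1],zt+.03])); print("knob",cc,len(P),P.min(0),P.max(0),onz(c,cc,zt+.028))
E
python3 - <<'E'
from lid import *
im,c=snap("wrist","w2"); s=observe();print(s["time"],s["tool_pos"],np.round(s["tcp_rot"],3).tolist())
lid("w2",.066,(.549,.044))
E
```

```text
2.95 [0.54916529 0.04336669 0.40464187] [[0.754, 0.657, -0.0], [0.657, -0.754, -0.001], [-0.0, 0.0, -1.0]]
lid [320. 193.] 25 [318. 191.] [322. 195.] ((566.9180908203125, 58.892738342285156), (3.1143083572387695, 3.1014657020568848), 41.14469909667969)
knob [317.328594 225.671406] 1266 [304. 201.] [331. 252.] [0.55144724 0.04791177 0.094     ]
```

View pics/w2.png

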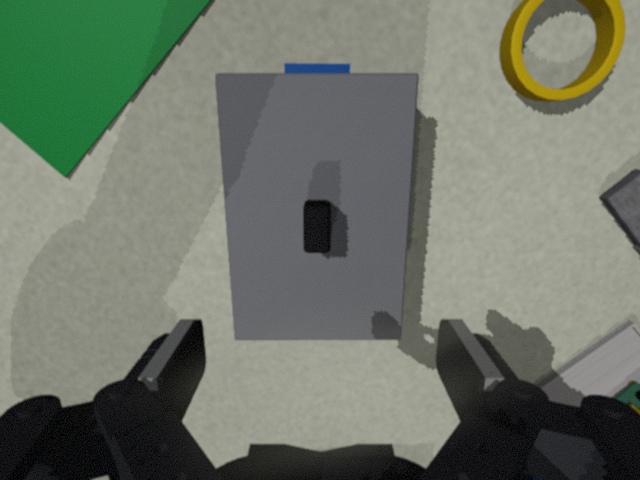

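The wrist view shows the plate corners at (217,74), (418,73), (401,340) and (236,340), with the knob at (317,226). The lid is square to the tool.

```bash
python3 - <<'E'
from lid import *
im,c=load("w2")
C=np.array([onz(c,p,.066)[:2] for p in[(217,74),(418,73),(401,340),(236,340)]])
print(C.round(4).tolist(),C.mean(0),np.linalg.norm(np.diff(np.r_[C,C[:1]],axis=0),axis=1))
for a,b in((3,0),(2,1)): d=C[b]-C[a];print(np.degrees(np.arctan2(d[1],d[0])))
s=observe();R=np.array(s["tcp_rot"]);print(R.T@(np.r_[C.mean(0),.246]-s["tool_pos"]))
# blue top of tub edges check via top view knob triangulation
t=load("top0")[1]; print(tri([(c,(317.3,226)),(t,(280,231.8))]))
E
```

```text
[[0.5828, 0.1699], [0.6772, 0.0628], [0.5163, -0.0789], [0.4218, 0.0293]] [0.5495506  0.04577674] [0.14272489 0.21444449 0.14370658 0.21372763]
41.12517501279159
41.3879622388479
[ 0.0019505  -0.00161068  0.15864047]
(array([0.5493932 , 0.044036  , 0.07985543]), [np.float64(0.0017115889988954399), np.float64(0.001711588998895531)])
```

>>> carry_out([
  [0.001,-0.001,0.04,0,0.7],
  [0,0,0.04,0,0.7],
  [0,0,0.03,0,0.7],
  [0,0,0.02,0,0.7],
  [0,0,0.015,0,0.7],
  [0,0,0.011,0,0.7],
  [0,0,0,0,0.7],
  [0,0,0,0,0],
  [0,0,0,0,0],
  [0,0,0,0,0],
  [0,0,0,0,0],
  [0,0,0,0,0],
], force=60)

```text
time: 4.45
tool_pos: [0.5498, 0.0465, 0.2496]
tcp_rot: [[0.75, 0.661, 0.002], [0.661, -0.75, -0.0], [0.001, 0.001, -1.0]]
force: [-1.5, -1.5, 6.3]
opening: 0.0189
grasp_force: 60.5
```

>>> carry_out([
  [0,0,-0.01,0,0],
  [0,0,-0.015,0,0],
  [0,0,-0.025,0,0],
  [0,0,-0.03,0,0],
  [0,0,-0.03,0,0],
  [0,0,0,0,0],
])

```text
time: 5.2
tool_pos: [0.55, 0.0467, 0.3617]
tcp_rot: [[0.75, 0.661, 0.006], [0.661, -0.75, 0.0], [0.004, 0.004, -1.0]]
force: [1.1, 0.1, -1.9]
opening: 0.0185
grasp_force: 59.6
```

```bash
python3 - <<'E'
from m import *
s=observe();R=np.array(s["tcp_rot"]);print(s["time"],s["tool_pos"],R.round(3).tolist(),s["opening"],s["grasp_force"])
im,c=snap("wrist","w3")
print(R.T@(np.array([.541,.314,.25])-s["tool_pos"]))
E
```

```text
5.2 [0.55000684 0.04668013 0.36166335] [[0.75, 0.661, 0.006], [0.661, -0.75, 0.0], [0.004, 0.004, -1.0]] 0.01845751180368136 59.64641511440277
[ 0.16954555 -0.20686172  0.11167934]
```

View pics/w3.png

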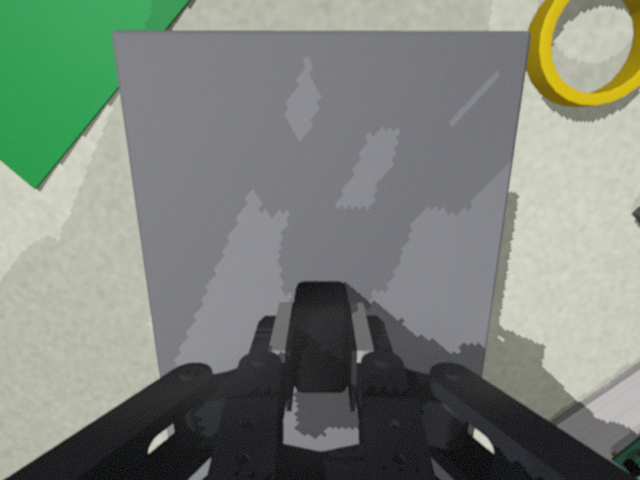

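The lid hangs level in the grip (far edge at row 31, square to the tool). Carrying it to the mat.

>>> carry_out([
  [0.028,-0.0345,0,0,0],
  [0.028,-0.0345,0,0,0],
  [0.028,-0.0345,0,0,0],
  [0.028,-0.0345,0,0,0],
  [0.028,-0.0345,0,0,0],
  [0.028,-0.0345,0,0,0],
  [0,0,0.02,0.159,0],
  [0,0,0.02,0.159,0],
  [0,0,0.02,0.159,0],
  [0,0,0.02,0.159,0],
  [0,0,0.02,0.159,0],
  [0,0,0,0,0],
])

```text
time: 6.75
tool_pos: [0.5372, 0.3122, 0.2557]
tcp_rot: [[0.998, -0.07, -0.005], [-0.07, -0.998, -0.004], [-0.005, 0.004, -1.0]]
force: [-0.0, 0.4, -0.8]
opening: 0.0187
grasp_force: 59.5
```

>>> carry_out([
  [0.003,-0.002,0.02,0,0],
  [0,0,0.015,0,0],
  [0,0,0.008,0,0],
  [0,0,0.004,0,0],
  [0,0,0.003,0,0],
  [0,0,0.002,0,0],
  [0,0,0,0,0],
])

```text
time: 7.62
tool_pos: [0.5416, 0.3146, 0.2068]
tcp_rot: [[0.997, -0.072, 0.0], [-0.072, -0.997, 0.0], [0.0, -0.0, -1.0]]
force: [0.1, -0.6, -0.4]
opening: 0.0187
grasp_force: 59.6
```

>>> carry_out([
  [0,0,0.002,0,0],
  [0,0,0.002,0,0],
  [0,0,0.001,0,0],
  [0,0,0,0,0],
])

```text
time: 8.12
tool_pos: [0.5416, 0.3147, 0.2026]
tcp_rot: [[0.997, -0.072, 0.0], [-0.072, -0.997, -0.0], [0.0, 0.0, -1.0]]
force: [-2.1, -1.0, 5.8]
opening: 0.0189
grasp_force: 60.5
```

>>> carry_out([
  [0,0,0,0,0.6],
  [0,0,0,0,0.6],
  [0,0,0,0,0.6],
  [0,0,0,0,0.6],
  [0,0,-0.02,0,0.6],
  [0,0,-0.04,0,0.6],
  [0,0,-0.06,0,0.6],
  [0,0,-0.06,0,0.6],
  [0,0,0,0,0.6],
  [0,0,0,0,0.6],
])

```text
time: 9.38
tool_pos: [0.5413, 0.3143, 0.3825]
tcp_rot: [[0.997, -0.072, 0.001], [-0.072, -0.997, 0.0], [0.001, -0.0, -1.0]]
force: [-0.1, 0.0, -0.7]
opening: 0.0512
grasp_force: 0.0
```

```bash
python3 - <<'E'
from lid import *
s=observe();R=np.array(s["tcp_rot"]);print(s["time"],s["tool_pos"],R.round(3).tolist(),s["opening"])
w,cw=snap("wrist","w4"); t,ct=snap("top","top4")
P=proj(ct,[.549,.045,.03]).astype(int);x,y=P
a=cv2.resize(t[y-65:y+65,x-130:x+70],(800,520),interpolation=cv2.INTER_CUBIC)
print(x-130,y-65);cv2.imwrite("pics/t4.png",a)
print(R.T@(np.array([.596,-.359,.40])-s["tool_pos"]))
E
```

```text
9.375 [0.54125569 0.31432218 0.38253631] [[0.997, -0.072, 0.001], [-0.072, -0.997, 0.0], [0.001, -0.0, -1.0]] 0.05117016803825921
150 169
[ 0.10327016  0.66760128 -0.01756394]
```

View pics/t4.png

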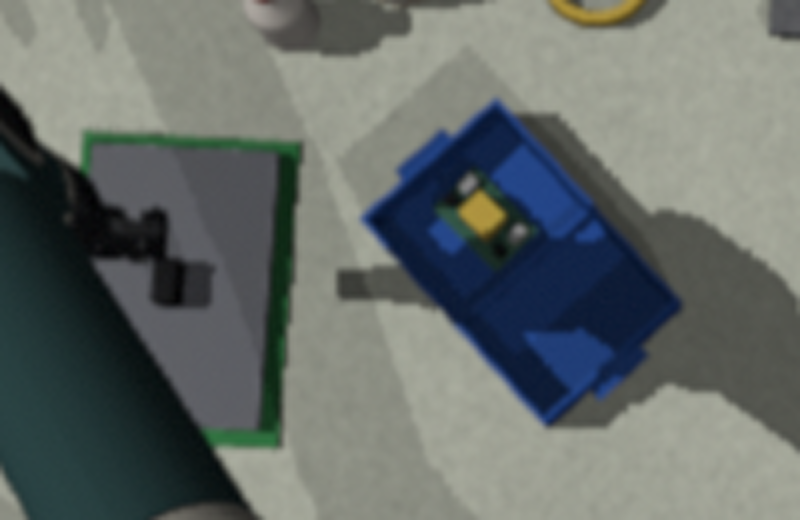

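The crop shows the lid flat on the mat. The stored module sits in the tub's upper-left (+x) half at crop (485,213), and the lower-right half is empty. Rim corners are at (497,101), (365,216), (548,424) and (681,303).

>>> carry_out([
  [0.0086,0.0556,0,0,0.7],
  [0.0086,0.0556,0,0,0.7],
  [0.0086,0.0556,0,0,0.7],
  [0.0086,0.0556,0,0,0.7],
  [0.0086,0.0556,0,0,0.7],
  [0.0086,0.0556,0,0,0.7],
  [0.0086,0.0556,0,0,0.7],
  [0.0086,0.0556,0,0,0.7],
  [0.0086,0.0556,0,0,0.7],
  [0.0086,0.0556,0,0,0.7],
  [0.0086,0.0556,0,0,0.7],
  [0.0086,0.0556,0,0,0.7],
])

```text
time: 10.98
tool_pos: [0.5961, -0.3599, 0.3797]
tcp_rot: [[0.997, -0.072, -0.003], [-0.072, -0.997, 0.002], [-0.003, -0.001, -1.0]]
force: [0.2, 0.9, 0.2]
opening: 0.0598
grasp_force: 0.0
```

>>> carry_out([
  [0,0,0.02,-0.14,0.7],
  [0,0,0.02,0,0.7],
  [0,0,0,0,0.7],
  [0,0,0,0,0.7],
])

```text
time: 11.48
tool_pos: [0.5968, -0.3573, 0.3418]
tcp_rot: [[0.998, 0.068, -0.0], [0.068, -0.998, 0.0], [-0.0, -0.0, -1.0]]
force: [0.0, 0.3, -0.4]
opening: 0.0601
grasp_force: 0.0
```

```bash
python3 - <<'E'
from mod import *
c=load("top4")[1]
C=np.array([onz(c,((u+.5)/4-.5+150,(v+.5)/4-.5+169),.06)[:2] for u,v in[(497,101),(365,216),(548,424),(681,303)]])
print(C.round(4).tolist(),C.mean(0),np.linalg.norm(np.diff(np.r_[C,C[:1]],axis=0),axis=1))
for a,b in((3,0),(2,1)): d=C[b]-C[a];print(np.degrees(np.arctan2(d[1],d[0])))
im,c=snap("wrist","w5");s=observe();R=np.array(s["tcp_rot"]);print(s["time"],s["tool_pos"],R.round(3).tolist(),s["opening"])
p=proj(c,[.596,-.359,.04]);print(p); mod("w5",p,.003)
print(R.T@(np.array([.596,-.359,.19])-s["tool_pos"]))
y1=load("w1")
E
```

```text
[[0.669, 0.0608], [0.584, 0.1607], [0.4254, 0.0266], [0.5127, -0.0736]] [0.54774526 0.04363555] [0.1311348  0.2077093  0.13285383 0.20615286]
40.690983626397966
40.21716555569282
11.525 [ 0.59692722 -0.35752049  0.34238702] [[0.998, 0.068, 0.001], [0.068, -0.998, -0.0], [0.001, 0.0, -1.0]] 0.060008140958181966
[322.98297702 237.12723858]
yellow ((596.2901611328125, -359.369140625), (27.10869026184082, 23.570613861083984), 3.9254403114318848)
board [321.51480959 217.56652562] 2127 ((596.9974365234375, -359.61260986328125), (67.51322174072266, 44.36904525756836), 3.917786121368408)
[-0.00116251  0.00134407  0.15238666]
```

The module position agrees from two wrist places, so its height is right too. Descending and grasping.

>>> carry_out([
  [-0.001,0.0015,0.04,0,0.7],
  [0,0,0.04,0,0.7],
  [0,0,0.03,0,0.7],
  [0,0,0.02,0,0.7],
  [0,0,0.012,0,0.7],
  [0,0,0.009,0,0.7],
  [0,0,0,0,0.7],
  [0,0,0,0,0],
  [0,0,0,0,0],
  [0,0,0,0,0],
  [0,0,0,0,0],
  [0,0,0,0,0],
], force=40)

```text
time: 13.02
tool_pos: [0.5958, -0.3602, 0.1917]
tcp_rot: [[0.998, 0.068, 0.001], [0.068, -0.998, -0.001], [0.001, 0.001, -1.0]]
force: [-0.9, -0.3, 5.5]
opening: 0.023
grasp_force: 40.5
```

>>> carry_out([
  [0,0,-0.01,0,0],
  [0,0,-0.03,0,0],
  [0,0,-0.05,0,0],
  [0,0,-0.06,0,0],
  [0,0,0,0,0],
  [0,0,0,0,0],
])

```text
time: 13.78
tool_pos: [0.595, -0.3597, 0.3404]
tcp_rot: [[0.998, 0.068, -0.001], [0.068, -0.998, 0.0], [-0.001, -0.0, -1.0]]
force: [0.2, 0.0, -1.3]
opening: 0.0232
grasp_force: 39.7
```

```bash
python3 - <<'E'
from mod import *
im,c=snap("wrist","w6");s=observe();R=np.array(s["tcp_rot"]);print(s["time"],s["tool_pos"],R.round(3).tolist(),s["opening"],s["grasp_force"])
print(R.T@(np.array([.5108,.0113,.34])-s["tool_pos"]))
E
```

```text
13.825 [ 0.59476114 -0.35956025  0.33920598] [[0.998, 0.068, -0.003], [0.068, -0.998, 0.001], [-0.002, -0.001, -1.0]] 0.023646834449871673 39.722108244895935
[-5.86752070e-02 -3.75692211e-01 -9.15079323e-05]
```

View pics/w6.png

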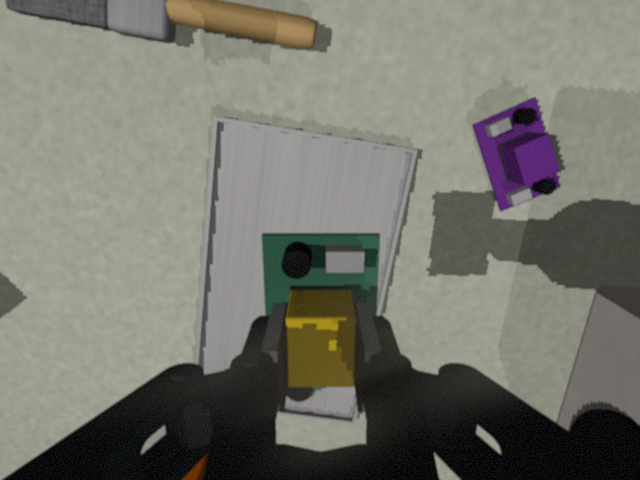

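The module is held squarely and level; only its own place in the tray is empty. Carrying it over the tub.

>>> carry_out([
  [-0.0073,-0.047,0,0,0],
  [-0.0073,-0.047,0,0,0],
  [-0.0073,-0.047,0,0,0],
  [-0.0073,-0.047,0,0,0],
  [-0.0073,-0.047,0,0,0],
  [-0.0073,-0.047,0,0,0],
  [-0.0073,-0.047,0,0,0],
  [-0.0073,-0.047,0,-0.13,0],
  [0,0,0,-0.173,0],
  [0,0,0,-0.173,0],
  [0,0,0,-0.173,0],
  [0,0,0,0,0],
])

```text
time: 15.32
tool_pos: [0.5112, 0.0111, 0.3391]
tcp_rot: [[0.755, 0.655, -0.003], [0.655, -0.755, 0.0], [-0.002, -0.003, -1.0]]
force: [-0.6, -0.6, -1.4]
opening: 0.0233
grasp_force: 39.8
```

```bash
python3 - <<'E'
from mod import *
t,ct=snap("top","top7");im,c=snap("wrist","w7");s=observe();R=np.array(s["tcp_rot"]);print(s["time"],s["tool_pos"],R.round(3).tolist(),s["opening"],s["grasp_force"])
print(R.T@(np.array([.5108,.0113,.194])-s["tool_pos"]))
E
```

```text
15.425 [0.51136692 0.01107594 0.33965   ] [[0.756, 0.654, -0.002], [0.654, -0.756, 0.0], [-0.002, -0.002, -1.0]] 0.023354088188802576 39.761409759521484
[-4.89422287e-05 -3.20873817e-04  1.45650915e-01]
```

View pics/w7.png

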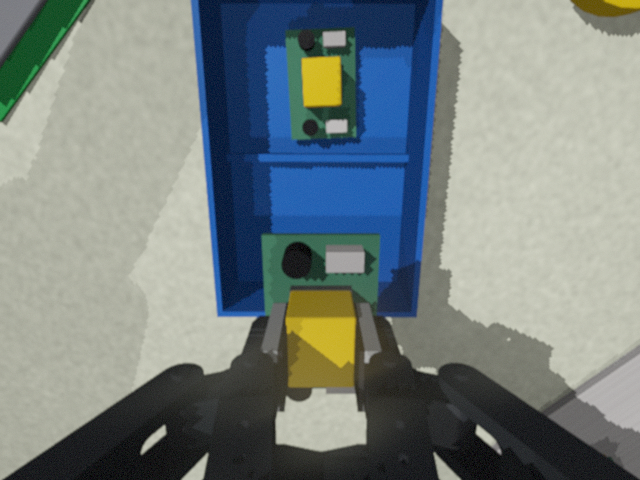

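The wrist view shows the stored module in the far half, the ridge at row 158, and the empty half under the held module, square to the walls (217–440). I have the margins to lower it.

>>> carry_out([
  [0,0,0.04,0,0],
  [0,0,0.04,0,0],
  [0,0,0.03,0,0],
  [0,0,0.015,0,0],
  [0,0,0.008,0,0],
  [0,0,0.004,0,0],
  [0,0,0.003,0,0],
  [0,0,0.002,0,0],
  [0,0,0,0,0],
])

```text
time: 16.55
tool_pos: [0.5118, 0.0112, 0.1989]
tcp_rot: [[0.754, 0.657, 0.0], [0.657, -0.754, -0.0], [0.0, 0.0, -1.0]]
force: [-0.1, 1.4, -1.7]
opening: 0.0233
grasp_force: 39.8
```

>>> carry_out([
  [0,0,0.002,0,0],
  [0,0,0.002,0,0],
  [0,0,0.001,0,0],
  [0,0,0.001,0,0],
  [0,0,0,0,0],
  [0,0,0,0,0],
])

```text
time: 17.3
tool_pos: [0.5117, 0.0113, 0.1935]
tcp_rot: [[0.754, 0.657, -0.0], [0.657, -0.754, -0.001], [-0.0, 0.0, -1.0]]
force: [-2.3, 0.1, 9.5]
opening: 0.0233
grasp_force: 41.3
```

>>> carry_out([
  [0,0,0,0,0.6],
  [0,0,0,0,0.6],
  [0,0,0,0,0.6],
  [0,0,0,0,0.6],
  [0,0,-0.02,0,0.6],
  [0,0,-0.04,0,0.6],
  [0,0,-0.05,0,0.6],
  [0,0,-0.05,0,0.6],
  [0,0,-0.03,0,0.6],
  [0,0,0,0,0.6],
  [0,0,0,0,0.6],
])

```text
time: 18.68
tool_pos: [0.5113, 0.0111, 0.3818]
tcp_rot: [[0.754, 0.657, -0.001], [0.657, -0.754, -0.0], [-0.001, -0.001, -1.0]]
force: [-0.1, -0.8, 0.3]
opening: 0.0514
grasp_force: 0.0
```

```bash
python3 - <<'E'
from mod import *
im,c=snap("wrist","w8");s=observe();R=np.array(s["tcp_rot"]);print(s["time"],s["tool_pos"],R.round(3).tolist(),s["opening"],s["grasp_force"])
p=proj(c,[.5115,.0113,.042]);print(p); mod("w8",p,.005)
q=proj(c,[.5487+.0383,.0445+.0337,.042]);print(q);mod("w8",q,.005)
print(R.T@(np.array([.5416,.3147,.34])-s["tool_pos"]))
E
```

```text
18.725 [0.51120679 0.01116439 0.38131306] [[0.754, 0.657, -0.003], [0.657, -0.754, -0.0], [-0.002, -0.002, -1.0]] 0.05121356360210983 0.0
[320.7743107  221.84193555]
yellow ((513.5159912109375, 12.768056869506836), (31.70136070251465, 24.041893005371094), 41.07571029663086)
board [319.61227787 204.82067851] 1857 ((512.4151000976562, 11.368152618408203), (68.51539611816406, 45.575096130371094), 41.070640563964844)
[319.62368687  85.29607998]
yellow ((586.926513671875, 76.23432159423828), (28.133056640625, 23.923118591308594), 41.06617736816406)
board [319.68683002  89.57274119] 2612 ((587.0541381835938, 75.84388732910156), (69.93742370605469, 45.8589973449707), 43.279212951660156)
[ 0.2223903  -0.20882843  0.04120224]
```

View pics/w8.png

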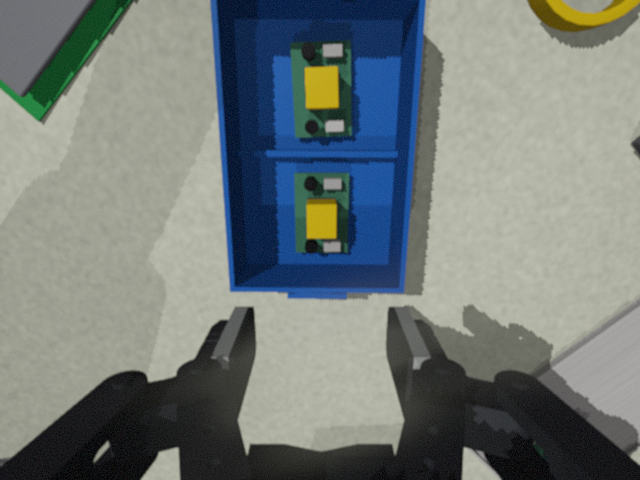

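The yellow module stands square in the near half with its block at (321,219); the stored one at (321,88) is untouched. Now for the lid.

>>> carry_out([
  [0.037,-0.0348,0,0,0.7],
  [0.037,-0.0348,0,0,0.7],
  [0.037,-0.0348,0,0,0.7],
  [0.037,-0.0348,0,0,0.7],
  [0.037,-0.0348,0,0,0.7],
  [0.037,-0.0348,0,0,0.7],
  [0,0,0,0.158,0.7],
  [0,0,0,0.158,0.7],
  [0,0,0,0.158,0.7],
  [0,0,0,0.158,0.7],
  [0,0,0,0.158,0.7],
  [0,0,0,0,0.7],
])

```text
time: 20.23
tool_pos: [0.5416, 0.3146, 0.3808]
tcp_rot: [[0.997, -0.071, -0.002], [-0.071, -0.997, -0.002], [-0.002, 0.002, -1.0]]
force: [0.1, -0.4, 0.3]
opening: 0.0597
grasp_force: 0.0
```

```bash
python3 - <<'E'
from lid import *
im,c=snap("wrist","w9");s=observe();R=np.array(s["tcp_rot"]);print(s["time"],s["tool_pos"],R.round(3).tolist(),s["opening"],s["grasp_force"])
h=cv2.cvtColor(im,cv2.COLOR_BGR2HSV).astype(int)
P,cc=big(h[...,2]<32,proj(c,[.5416,.3147,.045]));print(cc,P.min(0),P.max(0),proj(c,[.5416,.3147,.045]))
# tub rim (blue) from w8: near wall and sides, at z=.06
im,c=load("w8");h=cv2.cvtColor(im,cv2.COLOR_BGR2HSV).astype(int)
C=[onz(c,p,.06)[:2] for p in((230,292),(406,293),(424,0),(212,0))]
print(np.round(C,4).tolist())
u=np.array([.7526,.6585]);v=np.array([-.6585,.7526])
print([(((q-[.5495,.0455])@u).round(4),((q-[.5495,.0455])@v).round(4)) for q in C])
print(R.T@(np.array([.5416,.3147,.2035])-s["tool_pos"]))
E
```

```text
20.275 [0.54164022 0.31465604 0.38112186] [[0.998, -0.07, -0.002], [-0.07, -0.998, -0.001], [-0.002, 0.002, -1.0]] 0.059587009739728636 0.0
[320.1509434  220.45283019] [308. 197.] [332. 244.] [319.69133012 223.02042758]
[[0.4247, 0.0309], [0.5155, -0.0747], [0.6679, 0.0602], [0.579, 0.1623]]
[(np.float64(-0.1036), np.float64(0.0712)), (np.float64(-0.1047), np.float64(-0.0681)), (np.float64(0.0988), np.float64(-0.0669)), (np.float64(0.0991), np.float64(0.0684))]
[ 0.00031003 -0.00031664  0.17762132]
```

>>> carry_out([
  [0,0,0.04,0,0.7],
  [0,0,0.05,0,0.7],
  [0,0,0.04,0,0.7],
  [0,0,0.025,0,0.7],
  [0,0,0.014,0,0.7],
  [0,0,0.008,0,0.7],
  [0,0,0,0,0.7],
  [0,0,0,0,0],
  [0,0,0,0,0],
  [0,0,0,0,0],
  [0,0,0,0,0],
  [0,0,0,0,0],
], force=60)

```text
time: 21.78
tool_pos: [0.5423, 0.3148, 0.2068]
tcp_rot: [[0.997, -0.073, 0.001], [-0.073, -0.997, 0.001], [0.001, -0.001, -1.0]]
force: [-0.7, -1.3, 6.4]
opening: 0.0184
grasp_force: 61.8
```

>>> carry_out([
  [0,0,-0.01,0,0],
  [0,0,-0.02,0,0],
  [0,0,-0.04,0,0],
  [0,0,-0.045,0,0],
  [0,0,-0.045,0,0],
  [0,0,0,-0.158,0],
  [0,0,0,-0.158,0],
  [0,0,0,-0.158,0],
  [0,0,0,-0.158,0],
  [0,0,0,-0.158,0],
  [0,0,0,0,0],
])

```text
time: 23.15
tool_pos: [0.5419, 0.3143, 0.3666]
tcp_rot: [[0.755, 0.655, 0.001], [0.655, -0.755, 0.0], [0.001, 0.0, -1.0]]
force: [0.3, -0.5, -1.7]
opening: 0.0182
grasp_force: 60.8
```

```bash
python3 - <<'E'
from lid import *
s=observe();R=np.array(s["tcp_rot"]);print(s["time"],s["tool_pos"],R.round(4).tolist(),s["opening"],s["grasp_force"])
print(np.degrees(np.arctan2(R[1,0],R[0,0])),R.T@(np.array([.5498,.0465,.36])-s["tool_pos"]))
E
```

```text
23.15 [0.54191239 0.31431936 0.36664969] [[0.7552, 0.6554, 0.0007], [0.6554, -0.7552, 0.0005], [0.0008, 0.0001, -1.0]] 0.01821977625763138 60.8146870136261
40.95361193256628 [-0.16958996  0.20743757  0.00652234]
```

>>> carry_out([
  [-0.0283,0.0346,0,0,0],
  [-0.0283,0.0346,0,0,0],
  [-0.0283,0.0346,0,0,0],
  [-0.0283,0.0346,0,0,0],
  [-0.0283,0.0346,0,0,0],
  [-0.0283,0.0346,0,0,0],
  [0,0,0.04,-0.005,0],
  [0,0,0.03,0,0],
  [0,0,0.01,0,0],
  [0,0,0,0,0],
  [0,0,0,0,0],
])

```text
time: 24.52
tool_pos: [0.5509, 0.0468, 0.287]
tcp_rot: [[0.751, 0.66, 0.002], [0.66, -0.751, 0.0], [0.002, 0.001, -1.0]]
force: [0.9, -0.1, 0.1]
opening: 0.0185
grasp_force: 60.8
```

```bash
python3 - <<'E'
from lid import *
im,c=snap("wrist","w10");s=observe();R=np.array(s["tcp_rot"]);print(s["time"],s["tool_pos"],R.round(4).tolist(),s["force"])
print(np.degrees(np.arctan2(R[1,0],R[0,0])),R.T@(np.array([.5498,.0463,.254])-s["tool_pos"]))
# lid's far edge and sides in the image: grey-to-other transitions, at z of plate top
zt=.066+s["tool_pos"][2]-.2538
h=cv2.cvtColor(im,cv2.COLOR_BGR2HSV).astype(int)
g=((h[...,1]<45)&(abs(h[...,0]-118)<20)&(h[...,2]>40)).astype(np.uint8)
for y in(60,100,140,180):
    x=np.where(g[y])[0]; x=x[(x>80)&(x<560)];print(y,x.min(),x.max(),onz(c,(x.min(),y),zt)[:2],onz(c,(x.max(),y),zt)[:2])
for x in(200,320,440): print(x,np.where(g[:200,x])[0].min(),onz(c,(x,np.where(g[:200,x])[0].min()),zt)[:2])
E
```

```text
24.575 [0.55082316 0.04676814 0.28703328] [[0.7508, 0.6605, 0.0025], [0.6605, -0.7508, 0.0001], [0.0019, 0.0015, -1.0]] [ 0.28674836  0.67478198 -1.36345637]
41.340785012743346 [-0.00114112 -0.00037448  0.03303061]
60 121 520 [0.57753029 0.16509751] [0.67212802 0.05763139]
100 128 514 [0.56779077 0.15576453] [0.66185682 0.04887099]
140 133 508 [0.55698868 0.14646204] [0.65099314 0.03960526]
180 138 504 [0.54554497 0.13660702] [0.64000115 0.02920136]
200 36 [0.60250898 0.14843754]
320 36 [0.63049113 0.11665428]
440 37 [0.65827898 0.08461064]
```

>>> carry_out([
  [-0.001,0,0.012,0,0],
  [0,0,0.006,0,0],
  [0,0,0.004,0,0],
  [0,0,0.003,0,0],
  [0,0,0.003,0,0],
  [0,0,0,0,0],
])

```text
time: 25.32
tool_pos: [0.5495, 0.0458, 0.2575]
tcp_rot: [[0.751, 0.661, -0.0], [0.661, -0.751, -0.0], [-0.0, -0.0, -1.0]]
force: [-0.3, 0.8, -1.2]
opening: 0.0186
grasp_force: 60.8
```

>>> carry_out([
  [0,0,0.002,0,0],
  [0,0,0.0015,0,0],
  [0,0,0.001,0,0],
  [0,0,0,0,0],
  [0,0,0,0,0],
])

```text
time: 25.95
tool_pos: [0.5495, 0.0458, 0.2538]
tcp_rot: [[0.751, 0.661, 0.0], [0.661, -0.751, -0.0], [-0.0, 0.0, -1.0]]
force: [-3.0, -0.1, 5.8]
opening: 0.0184
grasp_force: 61.7
```

Contact at exactly the predicted seated height. Releasing and retracting.

>>> carry_out([
  [0,0,0,0,0.7],
  [0,0,0,0,0.7],
  [0,0,0,0,0.7],
  [0,0,0,0,0.7],
  [0,0,-0.02,0,0.7],
  [0,0,-0.04,0,0.7],
  [0,0,-0.05,0,0.7],
  [0,0,-0.04,0,0.7],
  [0,0,0,0,0.7],
  [0,0,0,0,0.7],
])

```text
time: 27.2
tool_pos: [0.5492, 0.0457, 0.4026]
tcp_rot: [[0.751, 0.661, -0.001], [0.661, -0.751, -0.0], [-0.001, -0.0, -1.0]]
force: [-0.1, -0.6, 0.4]
opening: 0.0597
grasp_force: 0.0
```

```bash
python3 - <<'E'
from lid import *
im,c=snap("wrist","w11");s=observe();print(s["time"],s["tool_pos"],s["grasp_force"])
h=cv2.cvtColor(im,cv2.COLOR_BGR2HSV).astype(int)
u=np.array([.7515,.6597]);v=np.array([-.6597,.7515]);o=np.array([.5495,.0455])
def edges(f):
    im,c=load(f);h=cv2.cvtColor(im,cv2.COLOR_BGR2HSV).astype(int)
    g=((h[...,1]<45)&(abs(h[...,0]-118)<20)&(h[...,2]>40)).astype(np.uint8)
    for y in(110,180,250):
        x=np.where(g[y])[0];x=x[(x>180)&(x<460)];print(f,y,*[((onz(c,(k,y),.066)[:2]-o)@v).round(4) for k in(x.min(),x.max())])
    for x in(250,270,390):
        y=np.where(g[30:345,x])[0]+30;print(f,x,*[((onz(c,(x,k),.066)[:2]-o)@u).round(4) for k in(y.min(),y.max())])
edges("w2");edges("w11")
def sl(f): 
    im,c=snap("scene",f); return im
im=sl("sc11");a=load("scene0")[0]
print("scene diff px in lid area",(np.abs(im[215:325,295:425].astype(int)-a[215:325,295:425]).max(2)>40).sum())
d=np.abs(im[330:395,170:470].astype(int)-a[330:395,170:470]).max(2)>40;print("props diff",d.sum())
E
```

```text
27.25 [0.54908295 0.04567056 0.40198362] 0.0
w2 110 0.072 -0.0708
w2 180 0.0721 -0.0697
w2 250 0.0723 -0.0701
w2 250 0.107 -0.1047
w2 270 0.107 -0.1047
w2 390 0.1068 -0.0933
w11 110 0.071 -0.0708
w11 180 0.0709 -0.0715
w11 250 0.0715 -0.0708
w11 250 0.1056 -0.1061
w11 270 0.105 -0.1061
w11 390 0.1058 -0.1059
scene diff px in lid area 83
props diff 1
```

The lid is back within about 1.5 mm of where it started, at the same height and square to the tub. The props I could check have not moved, so I'm handing in.

```bash
python3 -c "
from station import job
print(job.sign_off())"
```

```text
the job is handed in; nothing more can be done
None
```

I handed the job in at about 27 s, and no verdict came back: the yellow module stands in the tub's empty half, the lid is seated within about 1.5 mm of its starting position, and I saw no sign that anything else moved.

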